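# Put the round magnifying glass away in its drawer

### The job

Put the round magnifying glass away: first pull the upper drawer of the small cabinet well open by its handle, then lift the glass off its peg on the sloping rack and lay it down flat on the drawer floor beside the grey slide box (set it down, do not drop it in). Finally push the drawer fully home. Leave everything else where it stands or hangs, and do not let the glass touch the table.

Things in the scene. Friction and masses are not known exactly. Their poses are not given: they have to be found in the camera images.
- cabinet: Small beech cabinet standing on the table, 250 (x) x 320 (y) x 150 (z) mm, with two stacked drawers with grey fronts. Origin: centre of its underside. Its front, with the handles, faces its own -x; the drawers slide out to -x.
- cabinet_drawer0 (a joint): Slide of the UPPER drawer: 0 = fully home, grows in m as it is pulled out along the cabinet's -x, stops at 0.173. It may start up to 20 mm ajar. It needs about 1 to 3 N.
- cabinet_drawer0_handle (a point): Middle of the upper drawer's steel bar handle: a level round bar 11 mm thick, 120 mm long along the cabinet's y, its centre 35 mm in front of the drawer front (29 mm free behind it), 112 mm above the table, 38 mm below the cabinet's top. Two 8 mm posts hold it 51 mm left and right of its middle. Axes as the cabinet's.
- drawer_floor (a point): Centre of the upper drawer's inner floor, moves with the drawer, 86 mm above the table. Inside: 205 mm along x, 278 mm along y. Side walls rise 42 mm above the floor, front panel 53 mm, cabinet top 64 mm. When home it is 1.5 mm in +x of the cabinet's origin; pulled out by d it shows about d - 15 mm of floor in front of the cabinet. Axes as the cabinet's.
- rack: White board, 280 mm wide (y), 220 mm up the slope, facing its -x and rising 25 degrees towards +x. Origin on the table, 225 mm in +x of the lower edge of the board's upper face (60 mm high there). Three steel pegs (8 mm thick, 32 mm long, square to the board) stand 195 mm up the slope at y = -90, 0, 90 mm; one thing hangs on each, lying on the board, in any order.
- lens: Round magnifying glass: 68 mm steel rim, black handle, steel eye hung on a peg, eye up the slope; 171 mm long. Origin: handle's middle, on the underside (against the board). x along the handle to the eye, y across, z off the board. Handle x -38 to 41, 24 wide, 18 thick; eye centre x 55 (hole 18), end 73; rim centre x -68, end -102 mm. 0.08 to 0.17 kg.
- square_lens: Bystander: magnifying glass with a rectangular 60 x 56 mm frame, same handle, eye and frame of reference as the round one, hanging on another peg.
- tongs: Bystander: wooden test-tube tongs 160 mm long, 34 mm wide, 18 mm thick, hanging on another peg, same frame as the lens.
- slide_box: Bystander: grey slide box 90 (x) x 50 (y) x 28 (z) mm lying loose in the upper drawer near its left or its right side wall, its long side along the slide. Origin: centre of its underside.
- jar: Bystander: jar 56 mm across, 85 mm high, standing on the cabinet's top. Origin: centre of its underside.
- cylinder: Bystander: clear plastic measuring cylinder, foot 48 mm across, 200 mm high, standing on the table between the cabinet and the rack. Origin: centre of its underside.
- petri_dish: Bystander: flat clear dish 90 mm across, 14 mm high, lying on the table in front. Origin: centre of its underside.
- table: The wooden table top, its surface at height 0, everything stands on it.
- cabinet_drawer1 (a joint): Slide of the LOWER drawer (bystander): 0 = home, as it starts; to be left shut.
Mind the look-alikes: they are no part of the job. Leave any brown look-alike of the lens alone.

How it is judged:
By the outcome, as a careful person would: the job done as asked, in the order asked, and still so for the second after the job is handed in, with the robot touching nothing.
It also fails if it takes over 72 s, if anything falls off the work surface, if the arm or the gripper's body presses on something with over 40 N, if the wrist force passes 120 N, or if a joint passes its speed limit or range.

### The arm

A 6-joint arm with a two-finger parallel gripper is mounted at the origin on the work surface. World frame = base frame: x ahead of the robot, y to its left, z up, the work surface at z = 0. Lengths are in m, angles in rad, forces in N, time in s.
With the tool pointing down it reaches from about 0.225 to 0.875 m from the base axis. Payload 3.4 kg.
Tool frame: the origin (TCP) lies at the very end of the fingers, on their centre line; the grasp point (between the pads) lies 19 mm behind it (manip.tcp_to_grasp is the distance from the TCP to the grasp point, in m); z points along the fingers, y is the line along which they close (so a half turn about z gives the same grasp; the last joint's range is limited). The gripper opens to 85 mm and grips with 20 to 120 N. Pads are 22 mm wide; open, the fingers measure 114 mm over their backs; the gripper's body (76 mm by 85 mm) begins 54 mm behind the grasp point. The pads swing forward as they close: fully open they stand 13 mm farther back than shut.
Start: joints at [-1.415, 0.276, 1.505, -0, 1.361, -0.121], TCP at [0.157, -0.553, 0.202] pointing down, gripper open.
Joint ranges: [-2.89, 2.89], [-0.75, 2.08], [0.22, 2.7], [-1.18, 4.32], [0.11, 2.71], [-2.7, 2.7]. Speed limits (rad/s): [2.57, 2.57, 3.14, 3.14, 3.14, 3.14].

### API

Orientations are given as a unit quaternion [w, x, y, z].
In Python, from rig import status, get_image, job, manip gives the robot as it stands.
- The arm moves only by the tool apply_moves, never from a script. Its arguments are lists of equal length, an entry for each row: "xyz": the shift along the tool's x, y, z each as a share of 0.3 m, from -1 to 1, a list of three; "rot": the turn, a rotation vector about the tool's x, y, z each as a share of 60 degrees, from -1 to 1, a list of three; "hand": the opening, from -1 (shut) to 1 (fully open). A call has 1 to 8 rows; each row shifts and turns the commanded pose from where the row before left it, along the tool's axes as they then stand; what a row does not reach is not made up. A row lasts 1/8 s, in which the tool goes at most 62.5 mm and 10.7 degrees, less where a joint would pass 70% of its speed; a pose out of reach is approached as far as the arm can. A call with a number of a shift or a turn outside -1 to 1 is refused whole. A call with a gripper value outside its range is refused whole. The fingers move at their own pace and stop on an object; "force" is the grip in N (left out, the last holds). Time passes only in rows, so rows that do not move let the fingers close. It gives the time, the measured TCP pose, the force, the opening and the grip force at its end, in the units of the state.
- status.get_state(): the state, without advancing time (a new reading comes with each control period).
- get_image(name): name is "side" or "top"; returns a dict with "pixels" (420x560x3 uint8, red, green, blue), "fovy" (degrees; the focal length in pixels is half the picture's height over the tangent of half this angle, whatever the lens; pixels are square), "cx", "cy" (the principal point, pixels), "dist" ([k1, k2, p1, p2, k3] as OpenCV has them; the pictures are not rectified), "origin" and "orientation" of the camera in the world. Camera axes: x right, y down, z forward; pixel columns grow to the right and rows downward; lengths in m; the calibration is good to about 2 mm. A picture is of the moment at which its call begins. There is no depth.
- job.sign_off(): hands the job in; it is judged then, once.
The state is a dict: "clock": time; "qpos": joint angles; "qd": joint speeds; "effort": joint torques, N m; "position": TCP position; "ee_rot": TCP orientation; "contact_force": force on the tool from outside, world axes, zero at the start; "moment": the same for the moment, N m; "width": finger opening in m; "gripper_force": force on a finger pad.
Only numpy, scipy, OpenCV 4.12 (cv2) and the standard library are available. Lean on these libraries where they do the work, as an engineer would, in place of code of your own. Each camera call takes 0.05 s, during which the arm holds its last target. There are 200 camera calls.

## Working session

There is one attempt and no reset: what is moved stays moved. The work goes in short steps, Python scripts to look and compute and a tool call to move; the robot and the scene stay as the last step left them, time stands still between calls to the robot, and variables do not carry over. Pictures are saved under pics/ and viewed, at most 10 in all, crops included, and the job is handed in when it is done.

Besides the shell and the picture viewer there is one more tool, called after ">>>" as name(argument=value, ...) on one line, values as JSON. apply_moves: Moves the arm, as the interface text tells. Its arguments: {"type":"object","properties":{"xyz":{"type":"array","items":{"type":"array","items":{"type":"number","minimum":-1,"maximum":1}}},"rot":{"type":"array","items":{"type":"array","items":{"type":"number","minimum":-1,"maximum":1}}},"hand":{"type":"array","items":{"type":"number"}},"force":{"type":"number"}},"required":["xyz","rot","hand"]}

```bash
ls; mkdir -p pics; python3 - <<'E'
from rig import status, get_image
import cv2, pickle
for n in("side","top"):
    d=get_image(n); pickle.dump(d,open(f'{n}0.pkl','wb'))
    cv2.imwrite(f'pics/{n}0.png',d['pixels'][:,:,::-1])
    print(n,{k:v for k,v in d.items() if k!='pixels'})
print(status.get_state())
E
```

```text
pics
side {'fovy': 43.20257044129874, 'cx': 286.9412357911947, 'cy': 223.84031150966078, 'dist': array([-0.09434647,  0.        ,  0.        ,  0.        ,  0.        ]), 'origin': array([-0.03257942,  0.91909878,  1.09148033]), 'orientation': array([ 0.11887615, -0.26403399,  0.87682621, -0.38383631])}
top {'fovy': 53.28125761255767, 'cx': 269.23437576348215, 'cy': 208.97353047646268, 'dist': array([-0.10642211,  0.        ,  0.        ,  0.        ,  0.        ]), 'origin': array([0.34664802, 0.02302543, 1.10160065]), 'orientation': array([ 0.07506477, -0.70343254,  0.70407131, -0.06189943])}
{'clock': 0.1, 'qpos': array([-1.41498919e+00,  2.76534020e-01,  1.50601202e+00,  6.38578527e-07,
        1.36070284e+00, -1.21017624e-01]), 'qd': array([ 0.00213699, -0.00138314, -0.00347455, -0.00090054,  0.00084892,
        0.00063013]), 'effort': array([ 1.15708594e-03, -4.17699373e+01, -2.46405691e+01, -2.12042655e-04,
        5.83209810e-03,  1.71048605e-06]), 'position': array([ 0.15705273, -0.5525932 ,  0.20112278]), 'ee_rot': array([-8.27991233e-04,  9.90435959e-01,  1.37970741e-01, -1.40918992e-05]), 'contact_force': array([-1.19530442, -0.3397513 , -0.23575888]), 'moment': array([0.01225649, 0.01566965, 0.01894257]), 'gripper_force': 0.0, 'width': 0.0854689064245697}
```

View pics/side0.png

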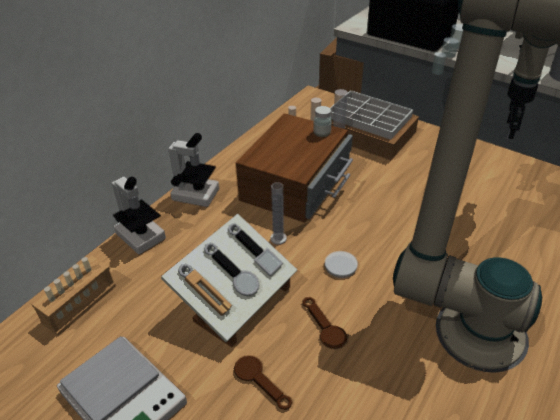

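View pics/top0.png

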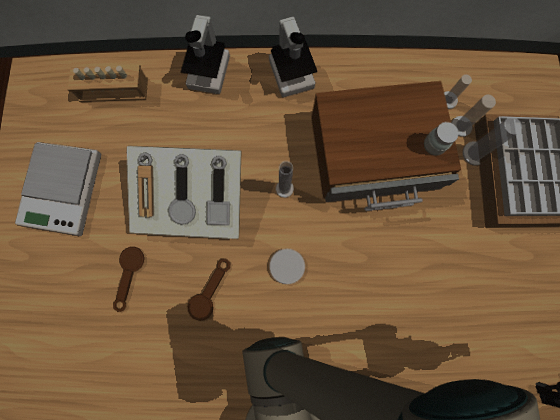

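The side view shows the rack with tongs (205,290), round lens (232,270) and square lens (255,250), and the cabinet at (295,165) with its front at the right. In the top view the lens rim is at (182,211) and its eye at (181,160). The cabinet front runs from about (325,195) to (460,180), with the handle near (385,203).

```bash
cat > h.py <<'E'
import numpy as np, cv2, pickle
from scipy.spatial.transform import Rotation as R
def rot(q): return R.from_quat(np.roll(q,-1))
def K(d):
    f=d['pixels'].shape[0]/2/np.tan(np.radians(d['fovy']/2)); return np.array([[f,0,d['cx']],[0,f,d['cy']],[0,0,1]])
def ray(d,p):
    n=cv2.undistortPoints(np.array(p,float).reshape(-1,1,2),K(d),d['dist'])[:,0]
    v=rot(d['orientation']).apply(np.c_[n,np.ones(len(n))]); return v
def plane(d,p,z):
    v=ray(d,p); return d['origin']+v*((z-d['origin'][2])/v[:,2])[:,None]
def tri(a,pa,b,pb):
    out=[]
    for u,v in zip(ray(a,pa),ray(b,pb)):
        s=np.linalg.lstsq(np.c_[u,-v],b['origin']-a['origin'],rcond=None)[0]
        P,Q=a['origin']+s[0]*u,b['origin']+s[1]*v; out.append([*((P+Q)/2),np.linalg.norm(P-Q)])
    return np.array(out)
def proj(d,X):
    Ri=rot(d['orientation']).inv(); 
    return cv2.projectPoints(np.array(X,float).reshape(-1,3),Ri.as_rotvec(),-Ri.apply(d['origin']),K(d),d['dist'])[0][:,0]
E
python3 - <<'E'
import pickle,cv2,numpy as np
s=pickle.load(open('side0.pkl','rb'))['pixels'];t=pickle.load(open('top0.pkl','rb'))['pixels']
z=lambda a,x,y,w,h,k:cv2.resize(a[y:y+h,x:x+w,::-1],None,fx=k,fy=k,interpolation=cv2.INTER_CUBIC)
cv2.imwrite('pics/c1.png',np.vstack([z(t,305,75,160,140,4)[:, :640]]))
a=z(s,230,110,135,110,4);cv2.imwrite('pics/c2.png',a)
b=np.hstack([z(s,160,210,140,130,2.8),z(t,120,140,130,130,2.8)]);cv2.imwrite('pics/c3.png',b);print(b.shape)
E
```

```text
(364, 756, 3)
```

View pics/c1.png

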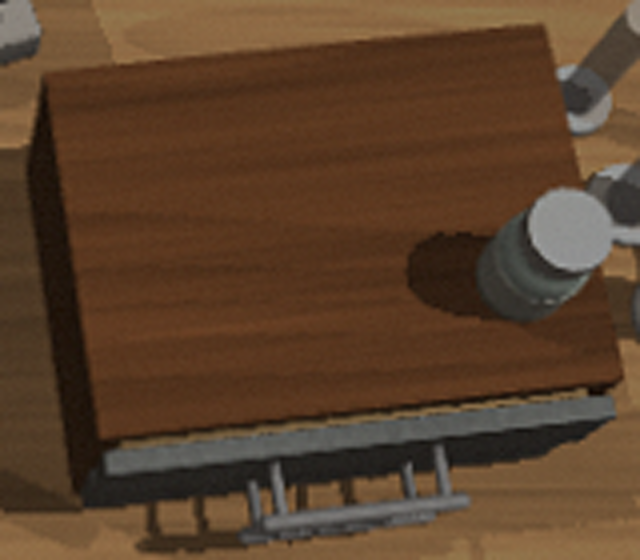

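View pics/c2.png

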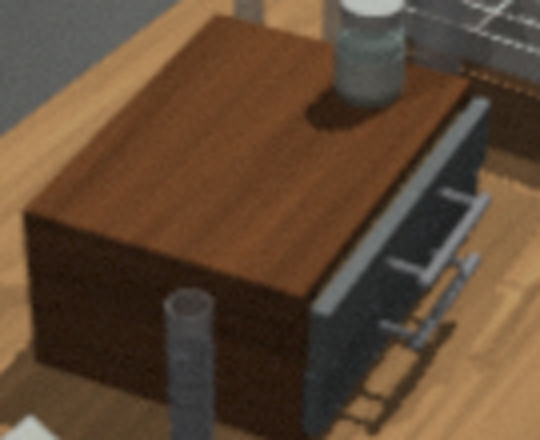

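View pics/c3.png

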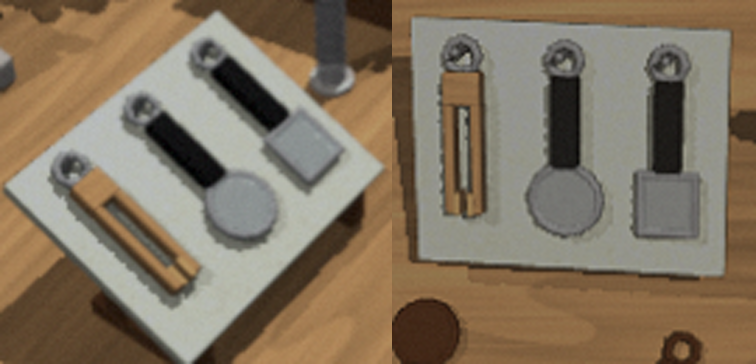

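Crops: in the top view the upper bar runs from c1 (266,522) to (467,501). In the side view it runs from c2 (426,277) to (487,200). The cabinet top corners, board corners, and the lens's eye, handle and rim are all clear.

```bash
cat > m.py <<'E'
from h import *
s=pickle.load(open('side0.pkl','rb'));t=pickle.load(open('top0.pkl','rb'))
u=lambda P,x,y,k:(np.array(P,float)+.5)/k-.5+[x,y]
c1=lambda P:u(P,305,75,4); c2=lambda P:u(P,230,110,4)
c3s=lambda P:u(P,160,210,2.8); c3t=lambda P:u(np.array(P)-[392,0],120,140,2.8)
np.set_printoptions(precision=4,suppress=True)
E
python3 - <<'E'
from m import *
print('handle +y,-y end',tri(t,c1([[266,522],[467,501]]),s,c2([[426,277],[487,200]])),sep='\n')
print('top corners BL BR FR FL');print(tri(t,c1([[47,74],[544,25],[622,380],[97,438]]),s,c2([[27,212],[220,15],[470,80],[304,297]])))
print(plane(t,c1([[47,74],[544,25],[622,380],[97,438]]),.15))
print('board corners TL TR BR BL');print(tri(t,c3t([[413,17],[730,30],[723,275],[418,258]]),s,c3s([[5,188],[218,12],[382,168],[186,364]])))
print('eye rim');print(tri(t,c3t([[565,62],[565,200]]),s,c3s([[143,108],[241,204]])))
# lens handle centroid via dark mask
for d,b in((t,(170,155,195,205)),(s,(205,240,250,290))):
    x0,y0,x1,y1=b; m=(d['pixels'][y0:y1,x0:x1].max(2)<45).astype(np.uint8)
    n,l,st,c=cv2.connectedComponentsWithStats(m); i=1+st[1:,4].argmax()
    pts=np.argwhere(l==i)[:,::-1]+[x0,y0]; r=cv2.minAreaRect(pts.astype(np.float32)); print(st[i],c[i]+[x0,y0],r)
    globals()['ct' if d is t else 'cs']=c[i]+[x0,y0]
print('handle c',tri(t,ct,s,cs))
E
```

```text
handle +y,-y end
[[ 0.5473 -0.204   0.1179  0.0031]
 [ 0.5633 -0.3323  0.1049  0.0019]]
top corners BL BR FR FL
[[ 0.8239 -0.0766  0.1462  0.0057]
 [ 0.8611 -0.3939  0.1459  0.0058]
 [ 0.6287 -0.4182  0.1478  0.0011]
 [ 0.5908 -0.0997  0.1492  0.0043]]
[[ 0.8249 -0.0753  0.15  ]
 [ 0.8619 -0.3914  0.15  ]
 [ 0.6286 -0.417   0.15  ]
 [ 0.5926 -0.0989  0.15  ]]
board corners TL TR BR BL
[[0.6909 0.3881 0.1467 0.0046]
 [0.6751 0.1094 0.1484 0.0043]
 [0.4776 0.1213 0.0562 0.0012]
 [0.4917 0.4004 0.0611 0.0021]]
eye rim
[[0.6487 0.2509 0.1506 0.0009]
 [0.5384 0.2578 0.0973 0.0019]]
[  7  12  10  33 322] [181.4814 183.1988] ((181.5, 183.0), (32.0, 9.0), 90.0)
[  7  11  28  26 303] [225.3663 263.5545] ((225.50003051757812, 263.5000305175781), (31.11269760131836, 9.899495124816895), 45.0)
handle c [[0.6022 0.2543 0.1252 0.0014]]
```

```bash
cat > go.py <<'E'
from h import *
from rig import status
def T(a,tilt=0,tdir=0):
    """tool yaw a deg pointing down; then lean so that tool z = (sin tilt) along heading tdir"""
    D=R.from_euler('z',a,degrees=True)*R.from_euler('x',180,degrees=True)
    ax=np.array([np.sin(np.radians(tdir)),-np.cos(np.radians(tdir)),0])
    return R.from_rotvec(ax*np.radians(tilt))*D
def go(p,Rt,p0=None,R0=None):
    s=status.get_state(); p0=s['position'] if p0 is None else p0; R0=rot(s['ee_rot']) if R0 is None else R0
    d=R0.inv().apply(np.array(p)-p0); r=(R0.inv()*Rt).as_rotvec()
    nt=int(np.ceil(np.linalg.norm(d)/.060)); nr=int(np.ceil(np.degrees(np.linalg.norm(r))/10.2))
    print('mm',np.round(d*1e3,1),'share total',np.round(d/.3,4),'rows>=',nt,'each',np.round(d/.3/max(nt,1),4))
    print('deg',np.round(np.degrees(r),2),'rows>=',nr,'each',np.round(np.degrees(r)/60/max(nr,1),4))
E
python3 - <<'E'
from m import *; from go import *
h=plane(t,c1([[266,522],[467,501]]),.112);hs=plane(s,c2([[426,277],[487,200]]),.112);print(h,hs)
for a in(h,hs): d=a[0]-a[1];print(a.mean(0),np.linalg.norm(d),np.degrees(np.arctan2(-d[0],d[1])))
C=plane(t,c1([[47,74],[544,25],[622,380],[97,438]]),.15)
print(T(96.3).as_matrix())
m=(h.mean(0)+hs.mean(0))/2
go([m[0],m[1],.2],T(96.3))
E
```

```text
[[ 0.5499 -0.2048  0.112 ]
 [ 0.5627 -0.3294  0.112 ]] [[ 0.5493 -0.2112  0.112 ]
 [ 0.5582 -0.3236  0.112 ]]
[ 0.5563 -0.2671  0.112 ] 0.12527796755064857 5.856980625630816
[ 0.5537 -0.2674  0.112 ] 0.1127414763914128 4.516366783875318
[[-0.1097  0.994   0.    ]
 [ 0.994   0.1097  0.    ]
 [ 0.      0.     -1.    ]]
mm [ 460.8 -165.7    1.5] share total [ 1.536  -0.5523  0.005 ] rows>= 9 each [ 0.1707 -0.0614  0.0006]
deg [ -0.07  -0.08 -80.44] rows>= 8 each [-0.0001 -0.0002 -0.1676]
```

>>> apply_moves(xyz=[[0.17,-0.06,0],[0.17,-0.06,0],[0.17,-0.06,0],[0.17,-0.06,0],[0.17,-0.06,0],[0.17,-0.06,0],[0.17,-0.06,0],[0.17,-0.06,0]], rot=[[0,0,0],[0,0,0],[0,0,0],[0,0,0],[0,0,0],[0,0,0],[0,0,0],[0,0,0]], hand=[-0.3,-0.3,-0.3,-0.3,-0.3,-0.3,-0.3,-0.3], force=40)

```text
clock: 1.1
position: [0.5114, -0.3018, 0.2015]
ee_rot: [-0.0, 0.99, 0.138, -0.0]
contact_force: [0.1, -0.3, 0.8]
width: 0.0296
gripper_force: 0.0
```

>>> apply_moves(xyz=[[0,0,0],[0,0,0],[0,0,0],[0,0,0],[0,0,0],[0,0,0],[0,0,0],[0,0,0]], rot=[[0,0,-0.168],[0,0,-0.168],[0,0,-0.168],[0,0,-0.168],[0,0,-0.168],[0,0,-0.168],[0,0,-0.168],[0,0,-0.165]], hand=[-0.3,-0.3,-0.3,-0.3,-0.3,-0.3,-0.3,-0.3])

```text
clock: 2.1
position: [0.51, -0.3029, 0.2013]
ee_rot: [-0.001, 0.665, 0.747, -0.0]
contact_force: [0.7, -0.3, 0.1]
width: 0.0298
gripper_force: 0.0
```

```bash
python3 - <<'E'
from go import *
s=status.get_state();print(s['position'],s['width'],s['contact_force'])
go([.5555,-.267,.2],T(96.2));go([.5555,-.267,.1],T(96.2))
E
```

```text
[ 0.50996389 -0.30289547  0.20133224] 0.02984388721728249 [ 0.70203496 -0.29729974  0.13764348]
mm [30.4 49.4  1.3] share total [0.1013 0.1646 0.0044] rows>= 1 each [0.1013 0.1646 0.0044]
deg [-0.05 -0.04  0.45] rows>= 1 each [-0.0008 -0.0007  0.0075]
mm [ 30.3  49.5 101.3] share total [0.101  0.1649 0.3377] rows>= 2 each [0.0505 0.0825 0.1689]
deg [-0.05 -0.04  0.45] rows>= 1 each [-0.0008 -0.0007  0.0075]
```

>>> apply_moves(xyz=[[0.05,0.08,0],[0.051,0.078,0],[0,0,0.1],[0,0,0.06],[0,0,0.06],[0,0,0.06],[0,0,0.06],[0,0,0]], rot=[[0,0,0],[0,0,0],[0,0,0],[0,0,0],[0,0,0],[0,0,0],[0,0,0],[0,0,0]], hand=[-0.3,-0.3,-0.3,-0.3,-0.3,-0.3,-0.3,-0.3])

```text
clock: 3.1
position: [0.5526, -0.2669, 0.098]
ee_rot: [-0.002, 0.667, 0.745, -0.0]
contact_force: [-0.8, -0.2, -0.4]
width: 0.0298
gripper_force: 0.0
```

>>> apply_moves(xyz=[[0,0,0],[0,0,0],[0,0,0],[0,0,0]], rot=[[0,0,0],[0,0,0],[0,0,0],[0,0,0]], hand=[-1,-1,-1,-1])

```text
clock: 3.6
position: [0.5542, -0.2679, 0.1003]
ee_rot: [0.0, 0.667, 0.745, 0.0]
contact_force: [0.4, 0.9, -0.4]
width: -0.0
gripper_force: 0.0
```

```bash
python3 - <<'E'
from h import *; from rig import get_image
z=lambda a,x,y,w,h,k:cv2.resize(a[y:y+h,x:x+w,::-1],None,fx=k,fy=k,interpolation=cv2.INTER_CUBIC)
s=get_image('side');t=get_image('top')
pickle.dump(s,open('side1.pkl','wb'));pickle.dump(t,open('top1.pkl','wb'))
cv2.imwrite('pics/g1.png',np.hstack([z(s['pixels'],290,110,100,120,4),z(t['pixels'],330,130,100,120,4)]))
print(proj(s,[.554,-.268,.1]),proj(t,[.554,-.268,.1]))
E
```

```text
[[343.68649134 172.02791349]] [[395.46777112 204.42194603]]
```

View pics/g1.png

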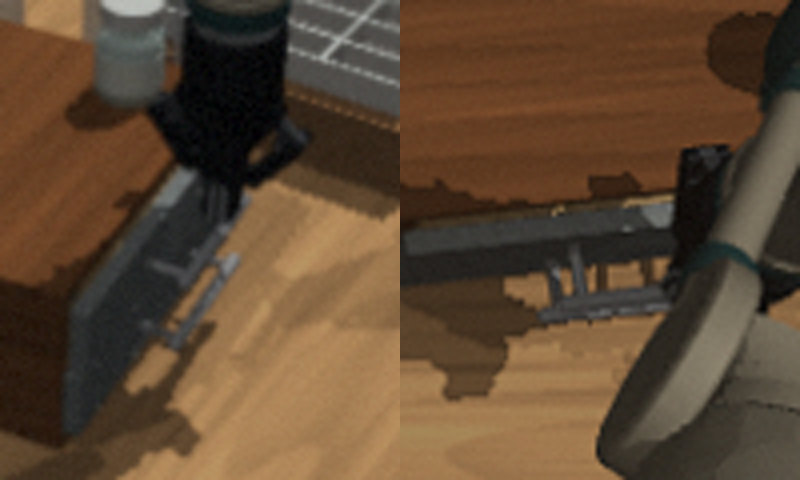

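The side crop shows the fingertips ending around crop (220,220), right at the bar's upper edge, so they have probably closed above the bar or behind it. I'll probe with a small pull.

>>> apply_moves(xyz=[[0,-0.03,0],[0,-0.03,0],[0,0,0]], rot=[[0,0,0],[0,0,0],[0,0,0]], hand=[-1,-1,-1])

```text
clock: 4.08
position: [0.535, -0.2698, 0.1]
ee_rot: [-0.0, 0.667, 0.745, -0.0]
contact_force: [-1.0, 0.3, -0.3]
width: -0.0001
gripper_force: 0.0
```

```bash
python3 - <<'E'
from h import *; from rig import get_image,status
s1=pickle.load(open('side1.pkl','rb'));t1=pickle.load(open('top1.pkl','rb'))
t=get_image('top');s=get_image('side')
pickle.dump(s,open('side2.pkl','wb'));pickle.dump(t,open('top2.pkl','wb'))
z=lambda a,x,y,w,h,k:cv2.resize(a[y:y+h,x:x+w,::-1],None,fx=k,fy=k,interpolation=cv2.INTER_CUBIC)
st=status.get_state();print(st['position'],st['contact_force'],proj(s,st['position']))
cv2.imwrite('pics/g2.png',np.hstack([z(s['pixels'],310,130,60,90,6),z(t['pixels'],340,150,70,90,6)]))
E
```

```text
[ 0.53605445 -0.26993492  0.10007029] [-0.07634186 -0.55587999 -0.06713533] [[349.08962938 173.63086877]]
```

View pics/g2.png

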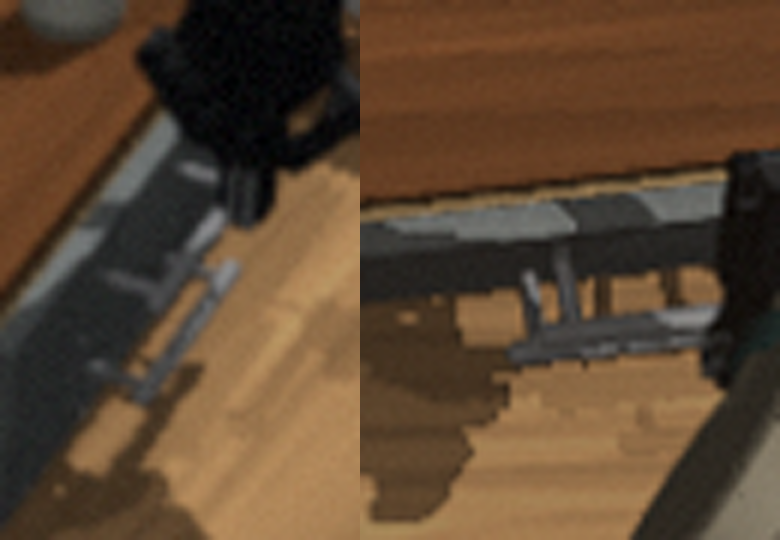

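The side crop puts the shut fingertip at crop (240,220), or pixel (350,166.5), about 7 px above the projected TCP. The tip therefore really sits higher than reported, above the bar. I'll quantify this.

```bash
python3 - <<'E'
from h import *; from rig import manip,status
print([ (k,getattr(manip,k)) for k in dir(manip) if k[0]!='_'])
s=pickle.load(open('side2.pkl','rb'));s0=pickle.load(open('side0.pkl','rb'))
p=status.get_state()['position']
for z in(0,.01,.02,.03): print(z,proj(s,p+[0,0,z])[0])
# start image: lowest dark pixel of gripper vs projection
g=s0['pixels'][90:160,490:545].max(2)<40; r=np.argwhere(g); i=r[:,0].argmax(); print('lowest dark',r[i]+[90,490][:2], proj(s0,[.157,-.5525,.2011]),proj(s0,[.157,-.5525,.2211]))
b=s['pixels'][150:185,340:362].max(2); print(b[8:28])
E
```

```text
[('MotionError', <class 'rig.MotionError'>), ('tcp_to_grasp', 0.0187)]
0 [349.08962938 173.63086877]
0.01 [349.32362717 171.0287694 ]
0.02 [349.55924165 168.40567408]
0.03 [349.79648542 165.76136562]
lowest dark [155 543] [[505.42492604 142.1021006 ]] [[507.13879397 136.5578413 ]]
[[ 77 103 106  99  96  83  46  25  31  35  24  25  24  13   5  18  58  70
   50  52  87 113]
 [ 50  68  83  95 100  99  57  27  42  38  33  39  32  14  10  27  87 116
  107 107 135 142]
 [ 38  44  46  56  64  66  45  29  44  31  31  47  38  16   4  27  93 131
  141 142 144 143]
 [ 41  39  39  39  42  43  29  26  41  33  37  45  34  16   7  32 107 139
  146 147 146 144]
 [ 40  40  35  34  36  36  23  24  41  31  34  49  29  14  13  36 118 143
  145 144 141 137]
 [ 40  38  38  38  35  38  27  29  45  32  36  46  30  13  13  45 122 141
  141 143 137 142]
 [ 33  35  36  37  42  61  60  46  46  28  37  45  29  12  25  74 128 143
  142 140 139 142]
 [ 37  39  41  39  61 100 110  79  53  32  45  49  27  12  55 108 136 140
  136 140 142 145]
 [ 38  32  39  50  94 127 126  90  56  37  43  48  34  45  96 135 138 135

[... 342 characters left out ...]
4 146 140 137 136 142 146 143
  145 145 144 147]
 [ 58  88  97  76  67  98 132 143 147 147 146 144 137 137 141 145 147 146
  145 141 146 154]
 [ 66  76  71  66 101 129 140 146 147 146 142 137 137 139 144 144 148 143
  145 146 150 162]
 [ 71  73  66  67 118 139 133 141 144 137 138 135 142 143 145 148 147 145
  148 144 159 169]
 [ 74  67  68  86 116 129 130 137 137 126 130 138 143 146 148 147 145 144
  146 157 165 173]
 [ 70  59  63  79  90 106 123 136 130 113 129 140 146 146 145 146 146 146
  158 168 173 179]
 [ 67  67  85  90  87 102 130 132 114 115 135 147 147 146 142 146 144 149
  165 173 176 180]
 [ 64 103 123 125 105  98 124 119 112 134 145 143 147 147 146 145 145 161
  171 177 179 179]]
```

The real tips are about 20 mm higher than the TCP reading. That gap still needs confirming. I'll regrasp deeper at z = 0.082, which stays clear of the lower handle and the cabinet top under either reading.

>>> apply_moves(xyz=[[0,0,-0.16],[0,0.06,0],[0,0,0],[0,0,0.08],[0,0,0.06],[0,0,0.04],[0,0,0.04],[0,0,0]], rot=[[0,0,0],[0,0,0],[0,0,0],[0,0,0],[0,0,0],[0,0,0],[0,0,0],[0,0,0]], hand=[-0.3,-0.3,-0.3,-0.3,-0.3,-0.3,-0.3,-0.3])

```text
clock: 5.18
position: [0.5533, -0.2674, 0.0807]
ee_rot: [-0.001, 0.667, 0.745, -0.0]
contact_force: [0.5, 0.4, -0.1]
width: 0.0298
gripper_force: 0.0
```

>>> apply_moves(xyz=[[0,0,0],[0,0,0],[0,0,0],[0,0,0],[0,0,0]], rot=[[0,0,0],[0,0,0],[0,0,0],[0,0,0],[0,0,0]], hand=[-1,-1,-1,-1,-1])

```text
clock: 5.8
position: [0.5546, -0.2681, 0.0826]
ee_rot: [0.001, 0.667, 0.745, 0.0]
contact_force: [0.8, -0.3, 3.1]
width: 0.0084
gripper_force: 39.3
```

>>> apply_moves(xyz=[[0,0,0],[0,0,0],[0,0,0.02],[0,0,0.02],[0,0,0]], rot=[[0,0,0],[0,0,0],[0,0,0],[0,0,0],[0,0,0]], hand=[-0.3,-0.3,-0.3,-0.3,-0.3])

```text
clock: 6.42
position: [0.5533, -0.2675, 0.0689]
ee_rot: [-0.001, 0.667, 0.745, -0.0]
contact_force: [0.1, -0.6, 0.2]
width: 0.0301
gripper_force: 0.0
```

>>> apply_moves(xyz=[[0,0,0],[0,0,0],[0,0,0],[0,0,0],[0,0,0]], rot=[[0,0,0],[0,0,0],[0,0,0],[0,0,0],[0,0,0]], hand=[-1,-1,-1,-1,-1])

```text
clock: 7.05
position: [0.5542, -0.2678, 0.07]
ee_rot: [0.0, 0.667, 0.745, 0.0]
contact_force: [1.2, -0.5, -2.6]
width: 0.0094
gripper_force: 39.0
```

Gripped. Now I'll pull out.

>>> apply_moves(xyz=[[0,-0.03,0],[0,-0.07,0],[0,-0.08,0],[0,-0.08,0],[0,-0.08,0],[0,-0.08,0],[0,-0.08,0],[0,-0.04,0]], rot=[[0,0,0],[0,0,0],[0,0,0],[0,0,0],[0,0,0],[0,0,0],[0,0,0],[0,0,0]], hand=[-1,-1,-1,-1,-1,-1,-1,-1])

```text
clock: 8.05
position: [0.3918, -0.2864, 0.0699]
ee_rot: [0.001, 0.667, 0.745, -0.001]
contact_force: [2.6, -3.6, -5.6]
width: 0.0094
gripper_force: 39.2
```

>>> apply_moves(xyz=[[0,0,0],[0,0,0],[0,0,0]], rot=[[0,0,0],[0,0,0],[0,0,0]], hand=[-1,-1,-1])

```text
clock: 8.43
position: [0.3936, -0.2861, 0.0699]
ee_rot: [0.0, 0.667, 0.745, -0.0]
contact_force: [-1.3, -3.6, -3.8]
width: 0.0091
gripper_force: 39.3
```

>>> apply_moves(xyz=[[0,0,0],[0,0,0],[0,0,-0.1],[0,0,-0.2],[0,0,-0.2],[0,0,-0.2],[0.2,0,0],[0,0,0]], rot=[[0,0,0],[0,0,0],[0,0,0],[0,0,0],[0,0,0],[0,0,0],[0,0,0],[0,0,0]], hand=[-0.3,-0.3,-0.3,-0.3,-0.3,-0.3,-0.3,-0.3])

```text
clock: 9.43
position: [0.3857, -0.2223, 0.2812]
ee_rot: [0.0, 0.666, 0.746, 0.001]
contact_force: [0.1, 0.2, -1.3]
width: 0.0302
gripper_force: 0.0
```

```bash
python3 - <<'E'
from go import *
# board frame from corner measurements: yaw via mean of the two edges
TL,TR,BR,BL=np.array([[.6909,.3881],[.6751,.1094],[.4776,.1213],[.4917,.4004]])
for d in(TL-TR,BL-BR): print(np.degrees(np.arctan2(-d[0],d[1])))
print(np.degrees(np.arctan2(*(np.array([.6487,.2509])-[.5384,.2578])[::-1])))
yaw=-3.2
n=np.r_[-np.sin(np.radians(25))*np.array([np.cos(np.radians(yaw)),np.sin(np.radians(yaw))]),np.cos(np.radians(25))]
print('n',n)
Rt=T(180+yaw,25,yaw);print(Rt.as_matrix())
go([.5,.2,.3],Rt); print(status.get_state()['position'])
E
```

```text
-3.24472675041098
-2.892096930283235
-3.5795683186363334
n [-0.4219593   0.02359119  0.90630779]
[[-9.04894639e-01  5.58215050e-02  4.21959300e-01]
 [ 5.05914647e-02  9.98440764e-01 -2.35911874e-02]
 [-4.22618262e-01  6.93889390e-18 -9.06307787e-01]]
mm [406.6 161.4 -18. ] share total [ 1.3555  0.5382 -0.0602] rows>= 8 each [ 0.1694  0.0673 -0.0075]
deg [-17.37 -20.74 -78.95] rows>= 9 each [-0.0322 -0.0384 -0.1462]
[ 0.38571595 -0.22229412  0.28118203]
```

>>> apply_moves(xyz=[[0.17,0.067,-0.008],[0.17,0.067,-0.008],[0.17,0.067,-0.008],[0.17,0.067,-0.008],[0.17,0.067,-0.008],[0.17,0.067,-0.008],[0.17,0.067,-0.008],[0.166,0.067,-0.008]], rot=[[0,0,0],[0,0,0],[0,0,0],[0,0,0],[0,0,0],[0,0,0],[0,0,0],[0,0,0]], hand=[0.1,0.1,0.1,0.1,0.1,0.1,0.1,0.1])

```text
clock: 10.42
position: [0.5016, 0.1979, 0.2987]
ee_rot: [-0.0, 0.667, 0.745, -0.0]
contact_force: [0.7, -0.6, 0.5]
width: 0.047
gripper_force: 0.0
```

>>> apply_moves(xyz=[[0,0,0],[0,0,0],[0,0,0],[0,0,0],[0,0,0],[0,0,0],[0,0,0],[0,0,0]], rot=[[-0.032,-0.038,-0.146],[-0.032,-0.038,-0.146],[-0.032,-0.038,-0.146],[-0.032,-0.038,-0.146],[-0.032,-0.038,-0.146],[-0.032,-0.038,-0.146],[-0.032,-0.038,-0.146],[-0.032,-0.038,-0.146]], hand=[0.1,0.1,0.1,0.1,0.1,0.1,0.1,0.1])

```text
clock: 11.42
position: [0.5011, 0.1962, 0.2983]
ee_rot: [0.194, 0.105, 0.975, -0.006]
contact_force: [0.3, -0.1, -0.5]
width: 0.0473
gripper_force: 0.0
```

>>> apply_moves(xyz=[[0,0,0],[0,0,0],[0,0,0]], rot=[[-0.032,-0.038,-0.146],[0,0,0],[0,0,0]], hand=[0.1,0.1,0.1])

```text
clock: 11.8
position: [0.5018, 0.1961, 0.2991]
ee_rot: [0.214, 0.031, 0.976, -0.006]
contact_force: [-0.3, -0.3, -0.3]
width: 0.0468
gripper_force: 0.0
```

```bash
python3 - <<'E'
from go import *; from rig import get_image
yaw=-3.2;Rt=T(180+yaw,25,yaw)
st=status.get_state();print(st['position'],st['width'],np.degrees(st['qpos']))
go([.5,.2,.3],Rt)
z=lambda a,x,y,w,h,k:cv2.resize(a[y:y+h,x:x+w,::-1],None,fx=k,fy=k,interpolation=cv2.INTER_CUBIC)
s=get_image('side');t=get_image('top')
pickle.dump(s,open('side3.pkl','wb'));pickle.dump(t,open('top3.pkl','wb'))
q=rot(st['ee_rot'])
for o in(0,.01,.02,.03,.04):print(o,proj(s,st['position']-q.apply([0,0,o]))[0],proj(t,st['position']-q.apply([0,0,o]))[0])
cv2.imwrite('pics/g3.png',np.hstack([z(s['pixels'],200,130,100,130,4),z(t['pixels'],320,120,130,140,4)[:520,:400]]))
cv2.imwrite('pics/g3.png',np.hstack([z(s['pixels'],190,120,120,160,3.2),z(t['pixels'],310,110,128,160,3.2)]))
E
```

```text
[0.50176867 0.19613465 0.299076  ] 0.04676402329092611 [ 21.32536363  -1.976657    98.68269631 -11.5653451   61.14982023
 -61.42687956]
mm [ 1.4  3.7 -1.7] share total [ 0.0048  0.0125 -0.0056] rows>= 1 each [ 0.0048  0.0125 -0.0056]
deg [-0.14 -0.31 -0.41] rows>= 1 each [-0.0023 -0.0052 -0.0068]
0 [269.47558768 212.91832383] [188.93532344 210.47747888]
0.01 [270.81787965 210.61982131] [187.76182021 211.69880706]
0.02 [272.17846475 208.29019226] [186.56045898 212.94943362]
0.03 [273.55769915 205.92883494] [185.33025037 214.23041097]
0.04 [274.95594774 203.53513304] [184.07015842 215.54284173]
```

View pics/g3.png

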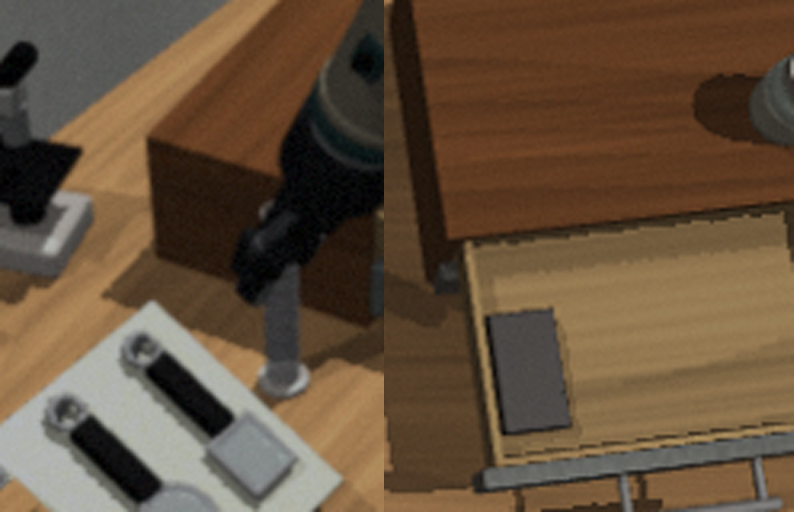

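The side crop shows the near fingertip at crop (245,298), pixel (266.6,213). The top crop shows the open drawer with the slide box at the left (+y) wall, crop (487–570, 310–432), and free floor to its right.

```bash
python3 - <<'E'
from go import *
s=pickle.load(open('side3.pkl','rb'));t=pickle.load(open('top3.pkl','rb'))
st=status.get_state();q=rot(st['ee_rot']);p=st['position'];print(q.as_matrix().round(3))
for y in(.024,.038,-.024,-.038):
  for x in(-.011,.011): print(y,x,[proj(s,p+q.apply([x,y,-o]))[0].round(1).tolist() for o in(0,.01,.02,.03)])
g=s['pixels'][180:225,255:295].max(2)<42
for r in range(0,45,1): print(180+r,''.join('#' if v else '.' for v in g[r]))
# slide box in drawer (top view) by grey colour
a=t['pixels'][200:255,455-155:500-0].astype(int)
E
```

```text
[[-0.907  0.062  0.417]
 [ 0.057  0.998 -0.026]
 [-0.418  0.    -0.909]]
0.024 -0.011 [[259.1, 215.3], [260.4, 213.0], [261.7, 210.6], [263.0, 208.3]]
0.024 0.011 [[266.2, 221.9], [267.5, 219.7], [268.9, 217.4], [270.3, 215.0]]
0.038 -0.011 [[255.1, 218.6], [256.4, 216.3], [257.6, 214.0], [258.9, 211.6]]
0.038 0.011 [[262.2, 225.3], [263.5, 223.1], [264.9, 220.8], [266.2, 218.5]]
-0.024 -0.011 [[272.4, 204.1], [273.8, 201.8], [275.1, 199.4], [276.5, 197.0]]
-0.024 0.011 [[279.4, 210.6], [280.8, 208.3], [282.2, 206.0], [283.6, 203.6]]
-0.038 -0.011 [[276.2, 201.0], [277.6, 198.6], [279.0, 196.3], [280.3, 193.9]]
-0.038 0.011 [[283.1, 207.4], [284.5, 205.1], [286.0, 202.8], [287.4, 200.4]]
180 ########################################
181 ##################.#####################
182 ##################..####################
183 #################...####################
184 ################....####################
185 ################...#####################
186 .##############...######################
187 ..##############..######################
188 #########.######.######################
[... 921 characters left out ...]
#####.........#.######.##
210 .........###########.........###.#######
211 .........##########...........#..#####.#
212 ..........#########...........#..#..##.#
213 ...........#######..............###.##.#
214 ............####.................##.#.##
215 ..................................###.##
216 ..................................######
217 .......................................#
218 ........................................
219 ........................................
220 ........................................
221 ........................................
222 ........................................
223 ........................................
224 ........................................
```

```bash
cat > lens.py <<'E'
from m import *
a=np.radians(25)
lo=plane(t,c3t([[723,275],[418,258]]),.06); hi=plane(t,c3t([[730,30],[413,17]]),.153)
los=plane(s,c3s([[382,168],[186,364]]),.06); his=plane(s,c3s([[218,12],[5,188]]),.153)
L=(lo.mean(0)+los.mean(0))/2
yd=[(x[1]-x[0])/np.linalg.norm(x[1]-x[0]) for x in(lo,hi,los,his)]
yaw=np.mean([np.arctan2(-v[0],v[1]) for v in yd])
ex=np.array([np.cos(yaw),np.sin(yaw),0]);n=-np.sin(a)*ex+np.array([0,0,np.cos(a)]);up=np.cos(a)*ex+np.array([0,0,np.sin(a)])
def cast(d,px,h):
    v=ray(d,px); P0=L+h*n; return d['origin']+v*(((P0-d['origin'])@n)/(v@n))[:,None]
E
python3 - <<'E'
from lens import *
print(lo,hi,los,his,sep='\n');print('yaw',np.degrees([np.arctan2(-v[0],v[1]) for v in yd]),np.degrees(yaw),'L',L)
ey=np.array([-np.sin(yaw),np.cos(yaw),0])
for nm,P,h in(('eye',(c3t([[565,62]]),c3s([[143,108]])),.004),('rim',(c3t([[565,200]]),c3s([[241,204]])),.006),('handle',([[181.48,183.2]],[[225.37,263.55]]),.016)):
    for d,p in zip((t,s),P):
        X=cast(d,p,h)[0]; print(nm,X,'slope',(X-L)@up,'y',(X-L)@ey)
E
```

```text
[[0.4776 0.1212 0.06  ]
 [0.4928 0.4013 0.06  ]]
[[0.6756 0.1098 0.153 ]
 [0.6909 0.3869 0.153 ]]
[[0.4751 0.1241 0.06  ]
 [0.4911 0.3996 0.06  ]]
[[0.6693 0.1132 0.153 ]
 [0.6834 0.3915 0.153 ]]
yaw [-3.0972 -3.1519 -3.333  -2.9112] -3.123347722646003 L [0.4841 0.2616 0.06  ]
eye [0.6516 0.253  0.1426] slope 0.18689269923669938 y 0.0005484422698297965
eye [0.6533 0.2458 0.1436] slope 0.18913569938538816 y -0.006519300952826642
rim [0.5401 0.2593 0.0927] slope 0.06458937196360177 y 0.0008029007898007804
rim [0.54   0.2546 0.0928] slope 0.06473538011624014 y -0.0038840899153410576
handle [0.601  0.2529 0.1323] slope 0.13676223255842318 y -0.0022290904211903703
handle [0.5979 0.258  0.1307] slope 0.1329772708623443 y 0.002615781691313487
```

```bash
python3 - <<'E'
from lens import *; from go import *
ey=np.array([-np.sin(yaw),np.cos(yaw),0])
yd=np.degrees(yaw);Rt=T(180+yd,25,yd)
st=status.get_state();q=rot(st['ee_rot']);print((q.as_matrix()).round(3))
P=L+.126*up-.001*ey; print(P,n)
go(P+.06*n,Rt)
E
```

```text
[[-0.907  0.062  0.417]
 [ 0.057  0.998 -0.026]
 [-0.418  0.    -0.909]]
[0.5981 0.2543 0.1132] [-0.422   0.023   0.9063]
mm [ -5.9  63.7 147.4] share total [-0.0196  0.2123  0.4914] rows>= 3 each [-0.0065  0.0708  0.1638]
deg [-0.17 -0.3  -0.42] rows>= 1 each [-0.0028 -0.005  -0.0071]
```

>>> apply_moves(xyz=[[0,0.08,0.12],[-0.01,0.08,0.12],[-0.01,0.052,0.12],[0,0,0.13],[0,0,0],[0,0,0.1],[0,0,0.08],[0,0,0]], rot=[[0,0,-0.007],[0,-0.005,0],[-0.003,0,0],[0,0,0],[0,0,0],[0,0,0],[0,0,0],[0,0,0]], hand=[0.1,0.1,0.1,0.1,0.1,0.1,0.1,0.1])

```text
clock: 12.9
position: [0.5949, 0.2541, 0.119]
ee_rot: [0.216, 0.026, 0.976, -0.006]
contact_force: [-0.1, -0.1, 0.5]
width: 0.0474
gripper_force: 0.0
```

```bash
python3 - <<'E'
from lens import *; from go import *; from rig import get_image
st=status.get_state();p=st['position']-L;print(p@up,p@n,p@np.array([-np.sin(yaw),np.cos(yaw),0]),st['contact_force'],st['width'])
yd=np.degrees(yaw);go(L+.126*up-.001*np.array([-np.sin(yaw),np.cos(yaw),0])-.02*n,T(180+yd,25,yd))
d=get_image('side');pickle.dump(d,open('side4.pkl','wb'))
cv2.imwrite('pics/g4.png',cv2.resize(d['pixels'][205:305,180:300,::-1],None,fx=5,fy=5,interpolation=cv2.INTER_CUBIC))
E
```

```text
0.1255827054090089 0.0065731476008893605 -0.0014554806945527685 [-0.0696 -0.0706  0.4636] 0.04737628710496737
mm [-0.4  0.5 26.6] share total [-0.0015  0.0016  0.0886] rows>= 1 each [-0.0015  0.0016  0.0886]
deg [-0.04 -0.05  0.04] rows>= 1 each [-0.0006 -0.0009  0.0006]
```

View pics/g4.png

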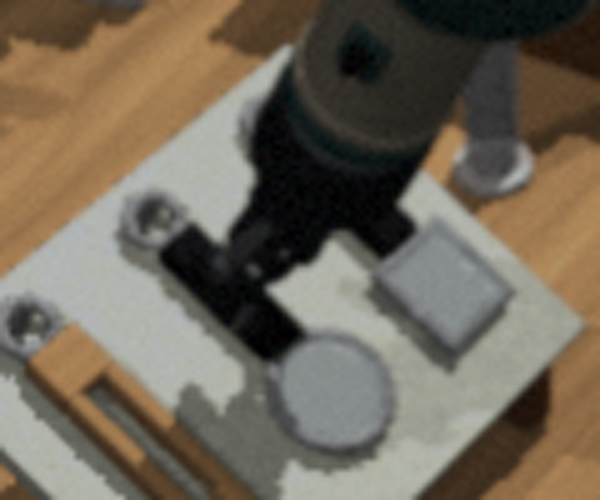

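The fingers sit over the lens handle (crop 240,270), still above the board. I'll continue down.

>>> apply_moves(xyz=[[0,0,0.03],[0,0,0.03],[0,0,0.027],[0,0,0]], rot=[[0,0,0],[0,0,0],[0,0,0],[0,0,0]], hand=[0.1,0.1,0.1,0.1])

```text
clock: 13.45
position: [0.6058, 0.2535, 0.0945]
ee_rot: [0.216, 0.026, 0.976, -0.006]
contact_force: [-0.6, 0.5, -0.1]
width: 0.047
gripper_force: 0.0
```

>>> apply_moves(xyz=[[0,0,0.01],[0,0,0]], rot=[[0,0,0],[0,0,0]], hand=[0.1,0.1])

```text
clock: 13.7
position: [0.6073, 0.2537, 0.0926]
ee_rot: [0.216, 0.026, 0.976, -0.006]
contact_force: [-0.5, 0.8, -0.1]
width: 0.0468
gripper_force: 0.0
```

>>> apply_moves(xyz=[[0,0,0.01],[0,0,0]], rot=[[0,0,0],[0,0,0]], hand=[0.1,0.1])

```text
clock: 13.95
position: [0.6085, 0.2536, 0.0899]
ee_rot: [0.216, 0.026, 0.976, -0.006]
contact_force: [0.2, -1.3, 0.8]
width: 0.0474
gripper_force: 0.0
```

>>> apply_moves(xyz=[[0,0,0],[0,0,0],[0,0,0],[0,0,0],[0,0,0]], rot=[[0,0,0],[0,0,0],[0,0,0],[0,0,0],[0,0,0]], hand=[-1,-1,-1,-1,-1], force=50)

```text
clock: 14.58
position: [0.6085, 0.2537, 0.0904]
ee_rot: [0.217, 0.026, 0.976, -0.006]
contact_force: [-2.4, 0.1, 3.7]
width: 0.0228
gripper_force: 50.2
```

>>> apply_moves(xyz=[[0,0,-0.02],[0,0,-0.04],[0,0,-0.06],[0,0,-0.1],[0,0,-0.15],[0,0,-0.15],[0,0,-0.1],[0,0,0]], rot=[[0,0,0],[0,0,0],[0,0,0],[0,0,0],[0,0,0],[0,0,0],[0,0,0],[0,0,0]], hand=[-1,-1,-1,-1,-1,-1,-1,-1])

```text
clock: 15.58
position: [0.5301, 0.2589, 0.2626]
ee_rot: [0.219, 0.026, 0.975, -0.004]
contact_force: [-0.3, -0.6, -1.7]
width: 0.0228
gripper_force: 49.6
```

```bash
python3 - <<'E'
from go import *; from m import c1; from rig import get_image
np.set_printoptions(precision=4,suppress=True)
st=status.get_state();print(st['position'],st['contact_force'],st['width'])
go([.42,.1,.30],T(96.2))
# drawer measure, top3: box corners & front panel corners & handle from g3 crop (scale 3.2, off 310,110, panel x 384)
t=pickle.load(open('top3.pkl','rb'));s=pickle.load(open('side3.pkl','rb'))
g=lambda P:(np.array(P,float)-[384,0]+.5)/3.2-.5+[310,110]
print('box top z.114');print(plane(t,g([[487,315],[553,309],[571,427],[504,434]]),.114))
print('panel outer top-left z.139',plane(t,g([[480,488]]),.139),'inner rim left wall',plane(t,g([[465,245],[497,466]]),.128))
C=plane(t,c1([[47,74],[544,25],[622,380],[97,438]]),.15);print('cab front edge',C[2],C[3])
b=t['pixels'][225:275,370:460].astype(int)
d=get_image('side');cv2.imwrite('pics/s5.png',cv2.resize(d['pixels'][130:330,150:400,::-1],None,fx=3,fy=3))
E
```

```text
[0.5301 0.2589 0.2626] [-0.3445 -0.5898 -1.7429] 0.022818433937930555
mm [  75.7 -164.3  -77.8] share total [ 0.2523 -0.5475 -0.2594] rows>= 4 each [ 0.0631 -0.1369 -0.0649]
deg [18.02 20.82 79.37] rows>= 9 each [0.0334 0.0386 0.147 ]
box top z.114
[[ 0.5424 -0.1331  0.114 ]
 [ 0.5469 -0.1832  0.114 ]
 [ 0.4576 -0.193   0.114 ]
 [ 0.4526 -0.1429  0.114 ]]
panel outer top-left z.139 [[ 0.4112 -0.1203  0.139 ]] inner rim left wall [[ 0.5931 -0.1162  0.128 ]
 [ 0.4278 -0.1348  0.128 ]]
cab front edge [ 0.6286 -0.417   0.15  ] [ 0.5926 -0.0989  0.15  ]
```

View pics/s5.png

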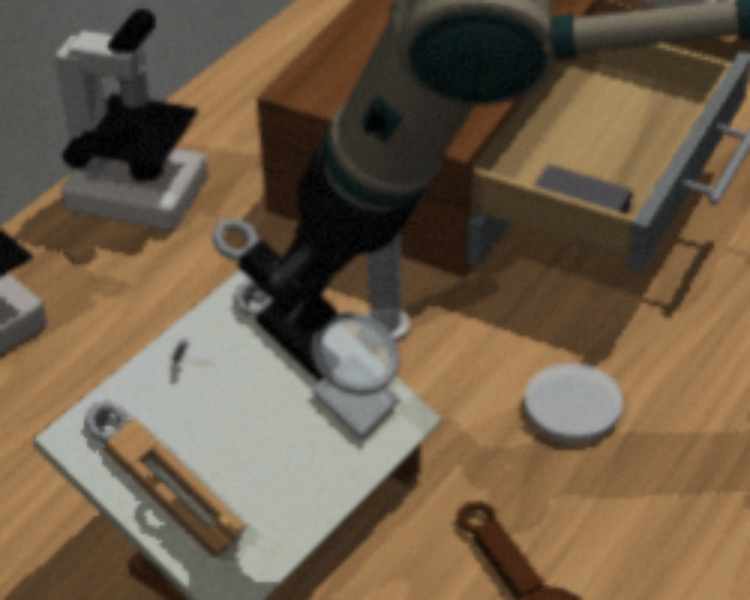

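The lens is held squarely, with its eye at crop (235,238) and rim at (355,352). The other tools still hang, and the drawer is open with the box at its left wall. I'll carry it clear, then level and turn it.

>>> apply_moves(xyz=[[0.042,-0.09,-0.043],[0.042,-0.09,-0.043],[0.042,-0.09,-0.043],[0.042,-0.09,-0.043],[0.042,-0.09,-0.043],[0.042,-0.09,-0.043],[0,0,0]], rot=[[0,0,0],[0,0,0],[0,0,0],[0,0,0],[0,0,0],[0,0,0],[0,0,0]], hand=[-1,-1,-1,-1,-1,-1,-1])

```text
clock: 16.5
position: [0.4188, 0.0999, 0.2954]
ee_rot: [0.215, 0.027, 0.976, -0.006]
contact_force: [0.6, -0.8, -1.7]
width: 0.0232
gripper_force: 49.7
```

>>> apply_moves(xyz=[[0,0,0],[0,0,0],[0,0,0],[0,0,0],[0,0,0],[0,0,0],[0,0,0],[0,0,0]], rot=[[0.03,0.035,0.132],[0.03,0.035,0.132],[0.03,0.035,0.132],[0.03,0.035,0.132],[0.03,0.035,0.132],[0.03,0.035,0.132],[0.03,0.035,0.132],[0.03,0.035,0.132]], hand=[-1,-1,-1,-1,-1,-1,-1,-1])

```text
clock: 17.5
position: [0.421, 0.1022, 0.2951]
ee_rot: [0.044, 0.559, 0.828, -0.005]
contact_force: [-0.7, 0.3, -1.2]
width: 0.0222
gripper_force: 49.7
```

>>> apply_moves(xyz=[[0,0,0],[0,0,0],[0,0,0],[0,0,0]], rot=[[0.03,0.035,0.132],[0.03,0.035,0.132],[0,0,0],[0,0,0]], hand=[-1,-1,-1,-1])

```text
clock: 18.0
position: [0.4204, 0.1017, 0.2959]
ee_rot: [-0.003, 0.666, 0.746, -0.004]
contact_force: [0.4, 0.6, -1.0]
width: 0.0228
gripper_force: 49.7
```

```bash
python3 - <<'E'
from lens import *; from go import *
st=status.get_state();print(st['position'],st['contact_force'],st['width'],np.degrees(st['qpos']))
print('h at grip',(np.array([.6085,.2537,.0904])-L)@n)
go([.5314,-.3042,.30],T(96.2))
E
```

```text
[0.4204 0.1017 0.2959] [ 0.4038  0.6022 -0.9756] 0.022809123868168683 [ 4.4614  1.1112 91.1048 -0.0972 88.317  -1.9543]
h at grip -0.0251038026821149
mm [-415.8   64.9   -4.2] share total [-1.386   0.2164 -0.0139] rows>= 8 each [-0.1733  0.0271 -0.0017]
deg [-0.54  0.08  0.22] rows>= 1 each [-0.0089  0.0013  0.0037]
```

>>> apply_moves(xyz=[[-0.1,0.02,0],[-0.19,0.03,0],[-0.2,0.03,0],[-0.2,0.03,0],[-0.2,0.03,0],[-0.2,0.03,0],[-0.196,0.03,0],[-0.1,0.016,0]], rot=[[-0.009,0.001,0.004],[0,0,0],[0,0,0],[0,0,0],[0,0,0],[0,0,0],[0,0,0],[0,0,0]], hand=[-1,-1,-1,-1,-1,-1,-1,-1])

```text
clock: 19.0
position: [0.5293, -0.3078, 0.2959]
ee_rot: [0.001, 0.669, 0.743, 0.0]
contact_force: [-0.3, -0.2, -1.9]
width: 0.0225
gripper_force: 49.7
```

>>> apply_moves(xyz=[[0,0,0],[0,0,0]], rot=[[0,0,0],[0,0,0]], hand=[-1,-1])

```text
clock: 19.25
position: [0.5287, -0.304, 0.2966]
ee_rot: [-0.0, 0.668, 0.744, 0.001]
contact_force: [-0.1, 0.8, -1.9]
width: 0.0227
gripper_force: 49.6
```

```bash
python3 - <<'E'
from go import *; from rig import get_image
np.set_printoptions(precision=4,suppress=True)
st=status.get_state();print(st['position'],st['contact_force'],st['width'])
go([.5314,-.3042,.10],T(96.2))
t=get_image('top');pickle.dump(t,open('top6.pkl','wb'));s=get_image('side');pickle.dump(s,open('side6.pkl','wb'))
E
```

```text
[ 0.5287 -0.304   0.2966] [-0.1327  0.8436 -1.8865] 0.02273239976290196
mm [ -0.7   2.5 196.6] share total [-0.0025  0.0084  0.6554] rows>= 4 each [-0.0006  0.0021  0.1639]
deg [ 0.05 -0.06 -0.06] rows>= 1 each [ 0.0008 -0.001  -0.001 ]
```

>>> apply_moves(xyz=[[0,0.008,0.1],[0,0,0.15],[0,0,0.15],[0,0,0.13],[0,0,0.1],[0,0,0.07],[0,0,0.04],[0,0,0]], rot=[[0,0,0],[0,0,0],[0,0,0],[0,0,0],[0,0,0],[0,0,0],[0,0,0],[0,0,0]], hand=[-1,-1,-1,-1,-1,-1,-1,-1])

```text
clock: 20.35
position: [0.5313, -0.304, 0.0748]
ee_rot: [0.0, 0.668, 0.744, 0.0]
contact_force: [0.1, -0.6, -1.7]
width: 0.0226
gripper_force: 49.7
```

>>> apply_moves(xyz=[[0,0,0.01],[0,0,0.01],[0,0,0.01],[0,0,0]], rot=[[0,0,0],[0,0,0],[0,0,0],[0,0,0]], hand=[-1,-1,-1,-1])

```text
clock: 20.85
position: [0.5313, -0.3048, 0.0658]
ee_rot: [0.0, 0.669, 0.743, 0.0]
contact_force: [-0.8, 1.6, -1.6]
width: 0.0227
gripper_force: 49.7
```

>>> apply_moves(xyz=[[0,0,0.006],[0,0,0.006],[0,0,0]], rot=[[0,0,0],[0,0,0],[0,0,0]], hand=[-1,-1,-1])

```text
clock: 21.22
position: [0.5314, -0.3048, 0.0621]
ee_rot: [0.0, 0.669, 0.744, 0.0]
contact_force: [-0.9, 0.6, -1.5]
width: 0.0228
gripper_force: 49.7
```

>>> apply_moves(xyz=[[0,0,0.004],[0,0,0]], rot=[[0,0,0],[0,0,0]], hand=[-1,-1])

```text
clock: 21.48
position: [0.5314, -0.3048, 0.061]
ee_rot: [0.0, 0.669, 0.743, 0.0]
contact_force: [0.2, -0.1, -1.5]
width: 0.0227
gripper_force: 49.7
```

>>> apply_moves(xyz=[[0,0,0.004],[0,0,0]], rot=[[0,0,0],[0,0,0]], hand=[-1,-1])

```text
clock: 21.72
position: [0.5317, -0.3049, 0.0605]
ee_rot: [0.001, 0.669, 0.744, 0.001]
contact_force: [-0.9, 0.9, 2.6]
width: 0.0227
gripper_force: 50.1
```

Contact came at the predicted height. Releasing.

>>> apply_moves(xyz=[[0,0,0],[0,0,0],[0,0,0],[0,0,0]], rot=[[0,0,0],[0,0,0],[0,0,0],[0,0,0]], hand=[-0.25,-0.1,0,0])

```text
clock: 22.22
position: [0.5315, -0.3049, 0.0599]
ee_rot: [0.0, 0.669, 0.743, 0.001]
contact_force: [-0.2, -0.6, 0.2]
width: 0.0422
gripper_force: 0.0
```

>>> apply_moves(xyz=[[0,0,-0.03],[0,0,-0.08],[0,0,-0.15],[0,0,-0.2],[0,0,-0.2],[0.1,-0.15,0],[0.1,-0.2,0],[0,0,0]], rot=[[0,0,0],[0,0,0],[0,0,0],[0,0,0],[0,0,0],[0,0,0],[0,0,0],[0,0,0]], hand=[0,0,0,0,0,0,0,0])

```text
clock: 23.22
position: [0.4204, -0.2551, 0.2585]
ee_rot: [-0.001, 0.669, 0.743, 0.0]
contact_force: [1.1, -1.2, 0.4]
width: 0.0431
gripper_force: 0.0
```

```bash
python3 - <<'E'
from h import *; from rig import get_image,status
np.set_printoptions(precision=4,suppress=True)
st=status.get_state();print(st['position'],st['width'])
t=get_image('top');s=get_image('side');pickle.dump(t,open('top7.pkl','wb'));pickle.dump(s,open('side7.pkl','wb'))
xc=np.array([.9942,.108]);yc=np.array([-.108,.9942]);H=np.array([.3936,-.286])
# dark handle of lens in drawer region, both views
for nm,d in(('top',t),('side',s)):
    c=np.array([[x,y,.09] for x,y in [H+a*xc+b*yc for a,b in((.062,-.135),(.062,.135),(.21,.135),(.21,-.135))]])
    m=np.zeros((420,560),np.uint8);cv2.fillPoly(m,[proj(d,c).astype(np.int32)],1)
    k=((d['pixels'].max(2)<50)&(m>0)).astype(np.uint8)
    n,l,stt,ce=cv2.connectedComponentsWithStats(k)
    for i in range(1,n):
        if stt[i,4]>25:
            P=np.argwhere(l==i)[:,::-1];r=cv2.boxPoints(cv2.minAreaRect(P.astype(np.float32)))
            f=lambda p:[((q[:2]-H)@xc*1e3,(q[:2]-H)@yc*1e3) for q in plane(d,p,.098)]
            print(nm,stt[i],'centre',np.round(f(ce[i]),0),'corners',np.round(f(r),0).tolist())
E
```

```text
[ 0.4204 -0.2551  0.2585] 0.043120059643600925
top [399 207  51  36 948] centre [[107. -66.]] corners [[147.0, -5.0], [147.0, -130.0], [61.0, -124.0], [62.0, -1.0]]
top [342 209  18  37 124] centre [[101. 128.]] corners [[155.0, 160.0], [165.0, 133.0], [75.0, 104.0], [66.0, 131.0]]
top [444 220  11  20 148] centre [[  80. -121.]] corners [[110.0, -114.0], [107.0, -140.0], [60.0, -131.0], [63.0, -106.0]]
side [351 160  15  16 121] centre [[131. -45.]] corners [[144.0, -9.0], [144.0, -94.0], [119.0, -81.0], [120.0, 2.0]]
```

The lens lies flat, parallel to the front and clear of the box. Its handle centre measures (131, −45) mm in the drawer frame, as planned. Now I'll push the handle bar from the front with shut fingers.

>>> apply_moves(xyz=[[-0.05,-0.13,0],[-0.043,-0.137,0],[0,0,0.1],[0,0,0.15],[0,0,0.15],[0,0,0.12],[0,0,0.075],[0,0,0]], rot=[[0,0,0],[0,0,0],[0,0,0],[0,0,0],[0,0,0],[0,0,0],[0,0,0],[0,0,0]], hand=[-1,-1,-1,-1,-1,-1,-1,-1])

```text
clock: 24.32
position: [0.3486, -0.2941, 0.0777]
ee_rot: [-0.001, 0.669, 0.744, 0.001]
contact_force: [-0.5, -0.9, 0.4]
width: -0.0
gripper_force: 0.0
```

>>> apply_moves(xyz=[[0,0.05,0],[0,0.03,0],[0,0.03,0],[0,0.04,0],[0,0.04,0],[0,0.05,0],[0,0.05,0],[0,0.05,0]], rot=[[0,0,0],[0,0,0],[0,0,0],[0,0,0],[0,0,0],[0,0,0],[0,0,0],[0,0,0]], hand=[-1,-1,-1,-1,-1,-1,-1,-1])

```text
clock: 25.32
position: [0.4511, -0.2834, 0.08]
ee_rot: [0.001, 0.669, 0.743, 0.001]
contact_force: [-1.2, -1.1, 6.3]
width: -0.0001
gripper_force: 2.7
```

```bash
python3 - <<'E'
from go import *
xc=np.array([.9942,.108]);yc=np.array([-.108,.9942]);H=np.array([.3936,-.286])
st=status.get_state();d=st['position'][:2]-H;print(st['position'],d@xc,d@yc,st['contact_force'],rot(st['ee_rot']).as_matrix().round(3)[:,1])
E
```

```text
[ 0.4511114  -0.28338796  0.07995017] 0.057459931762432775 -0.003614336733960717 [-1.16831407 -1.11795853  6.33950859] [0.994 0.106 0.002]
```

```bash
cat > dr.py <<'E'
from h import *; from rig import get_image,status
H=np.array([.3936,-.286]);xc=np.array([.9942,.108]);yc=np.array([-.108,.9942])
def meas(ref='top7.pkl',name='top'):
    r=pickle.load(open(ref,'rb'));d=get_image(name)
    q=H+.035*xc+.15*yc; c=proj(r,[*q,.139])[0]; x,y=np.round(c).astype(int)
    T=r['pixels'][y-9:y+10,x-9:x+10]
    m=cv2.matchTemplate(d['pixels'],T,cv2.TM_CCOEFF_NORMED)
    # restrict to expected track
    best=None
    for a in np.arange(-.01,.19,.0005):
        u,v=proj(d,[*(q+a*xc),.139])[0]+(np.array([x,y])-c); i,j=int(round(v))-9,int(round(u))-9
        if best is None or m[i,j]>best[0]: best=(round(float(m[i,j]),3),round(a,4))
    return best
if __name__=='__main__':
    print(meas(),meas('side7.pkl','side')); s=status.get_state();dd=s['position'][:2]-H;print('tcp xc',dd@xc,dd@yc,s['contact_force'],s['position'][2])
E
python3 dr.py
```

```text
(0.746, np.float64(0.0685)) (0.852, np.float64(0.074))
tcp xc 0.05835615452674221 -0.0034566027987378164 [-0.07747856 -0.57498463  0.59958383] 0.07941328747374943
```

The drawer has moved in about 70 mm with the push. I'll continue.

>>> apply_moves(xyz=[[0,0.03,0],[0,0.04,0],[0,0.04,0],[0,0.04,0],[0,0.04,0],[0,0.03,0],[0,0.03,0],[0,0,0]], rot=[[0,0,0],[0,0,0],[0,0,0],[0,0,0],[0,0,0],[0,0,0],[0,0,0],[0,0,0]], hand=[-1,-1,-1,-1,-1,-1,-1,-1])

```text
clock: 26.42
position: [0.5256, -0.2757, 0.0795]
ee_rot: [0.001, 0.669, 0.744, 0.001]
contact_force: [0.6, 1.0, 0.5]
width: 0.0
gripper_force: 0.0
```

>>> apply_moves(xyz=[[0,0.02,0],[0,0.01,0],[0,0,0]], rot=[[0,0,0],[0,0,0],[0,0,0]], hand=[-1,-1,-1])

```text
clock: 26.8
position: [0.5337, -0.2745, 0.0795]
ee_rot: [0.001, 0.669, 0.743, 0.001]
contact_force: [0.3, -0.4, 0.2]
width: -0.0002
gripper_force: 0.0
```

```bash
python3 dr.py
```

```text
(0.664, np.float64(0.083)) (0.709, np.float64(0.146))
tcp xc 0.14029041849142093 -0.003693062077025969 [ 0.13662719 -0.46402084  0.6363717 ] 0.07948098763941111
```

>>> apply_moves(xyz=[[0,0.01,0],[0,0.01,0],[0,0,0]], rot=[[0,0,0],[0,0,0],[0,0,0]], hand=[-1,-1,-1])

```text
clock: 27.28
position: [0.5398, -0.2738, 0.0795]
ee_rot: [0.001, 0.669, 0.743, 0.001]
contact_force: [0.5, 0.4, -0.5]
width: 0.0006
gripper_force: 0.0
```

>>> apply_moves(xyz=[[0,0.01,0],[0,0.01,0],[0,0,0]], rot=[[0,0,0],[0,0,0],[0,0,0]], hand=[-1,-1,-1])

```text
clock: 27.65
position: [0.5456, -0.2731, 0.0794]
ee_rot: [0.001, 0.669, 0.744, 0.001]
contact_force: [-0.0, 0.2, 1.4]
width: 0.0002
gripper_force: 0.3
```

```bash
python3 dr.py; python3 - <<'E'
from dr import *
print(meas('side0.pkl','side')) if 0 else None
# ratio of front rim rows: column profile in side view at the panel-left corner vs initial picture
E
```

```text
(0.685, np.float64(0.0925)) (0.487, np.float64(0.155))
tcp xc 0.1524150407442539 -0.0036147729684765186 [-0.07339817 -0.65193311 -0.81362578] 0.07944408069967515
```

>>> apply_moves(xyz=[[0,0.008,0],[0,0.008,0],[0,0,0]], rot=[[0,0,0],[0,0,0],[0,0,0]], hand=[-1,-1,-1])

```text
clock: 28.12
position: [0.5459, -0.273, 0.0793]
ee_rot: [-0.002, 0.668, 0.744, -0.002]
contact_force: [-8.9, -2.3, 4.0]
width: -0.0003
gripper_force: 5.1
```

>>> apply_moves(xyz=[[0,0.006,0],[0,0.006,0],[0,0,0]], rot=[[0,0,0],[0,0,0],[0,0,0]], hand=[-1,-1,-1])

```text
clock: 28.5
position: [0.546, -0.2729, 0.0792]
ee_rot: [-0.005, 0.668, 0.744, -0.005]
contact_force: [-16.2, -2.5, 7.8]
width: -0.0005
gripper_force: 8.8
```

```bash
python3 - <<'E'
from dr import *
s=status.get_state();dd=s['position'][:2]-H;print('tcp xc',dd@xc,dd@yc,s['contact_force'])
t=get_image('top');t0=pickle.load(open('top0.pkl','rb'));pickle.dump(t,open('top8.pkl','wb'));sd=get_image('side');pickle.dump(sd,open('side8.pkl','wb'))
# brightness profile along xc at z~.145, several yc, before and now
C=np.array([.6106,-.258])
for yy in(.13,.1,.07):
  for nm,d in(('t0',t0),('t8',t)):
    print(yy,nm,[int(d['pixels'][int(round(v)),int(round(u))].mean()) for u,v in proj(d,[[*(C+a*xc+yy*yc),.139] for a in np.arange(-.045,.012,.003)])])
E
```

```text
tcp xc 0.1529373666084929 -0.003461886869922566 [-16.19095607  -2.48990253   7.83401247]
0.13 t0 [73, 42, 37, 31, 31, 36, 34, 28, 71, 96, 93, 91, 90, 93, 73, 36, 55, 57, 57]
0.13 t8 [52, 51, 43, 34, 32, 38, 34, 33, 33, 32, 45, 57, 59, 48, 44, 27, 35, 34, 37]
0.1 t0 [79, 58, 35, 36, 30, 35, 34, 30, 52, 90, 91, 89, 94, 75, 88, 31, 49, 59, 58]
0.1 t8 [52, 42, 35, 36, 30, 31, 36, 35, 34, 33, 52, 57, 56, 50, 50, 29, 32, 51, 64]
0.07 t0 [101, 96, 102, 107, 34, 30, 36, 34, 28, 100, 100, 94, 93, 94, 64, 26, 42, 58, 60]
0.07 t8 [46, 50, 51, 98, 37, 36, 34, 30, 35, 31, 49, 58, 55, 109, 85, 41, 47, 65, 65]
```

The drawer is at a hard stop: 16 N with no further motion, and the front face is 0.25 m ahead of the cabinet's back to within 1.5 mm. I'll back off and check again.

>>> apply_moves(xyz=[[0,-0.03,0],[0,-0.1,0],[0,-0.15,0],[0,0,-0.15],[0,0,-0.2],[0,0,-0.2],[0,-0.15,0],[0,0,0]], rot=[[0,0,0],[0,0,0],[0,0,0],[0,0,0],[0,0,0],[0,0,0],[0,0,0],[0,0,0]], hand=[-1,-1,-1,-1,-1,-1,-1,-1])

```text
clock: 29.6
position: [0.4239, -0.2859, 0.2455]
ee_rot: [0.002, 0.669, 0.743, 0.001]
contact_force: [0.3, -0.4, -0.3]
width: -0.0001
gripper_force: 0.0
```

```bash
python3 - <<'E'
from dr import *
s=status.get_state();print(s['position'],s['contact_force'])
t=get_image('top');sd=get_image('side');pickle.dump(t,open('top9.pkl','wb'))
C=np.array([.6106,-.258]);t0=pickle.load(open('top0.pkl','rb'));s0=pickle.load(open('side0.pkl','rb'))
for yy in(.12,.07,0,-.08):
  for nm,d in(('t0',t0),('t9',t)):
    print(yy,nm,[int(d['pixels'][int(round(v)),int(round(u))].mean()) for u,v in proj(d,[[*(C+a*xc+yy*yc),.139] for a in np.arange(-.045,.012,.003)])])
# anything else changed? diff of rack/jar/dish regions
for nm,X in(('rack',[.58,.25,.12]),('jar',[.68,-.36,.2]),('cyl',[.57,.03,.1]),('dish',[.4,.0,.01]),('sq',[.57,.16,.11]),('tongs',[.58,.34,.11])):
  o=[]
  for a,b in((t0,t),(s0,sd)):
    u,v=proj(a,X)[0].astype(int);o.append(round(float(np.abs(a['pixels'][v-12:v+12,u-12:u+12].astype(int)-b['pixels'][v-12:v+12,u-12:u+12]).mean()),1))
  print(nm,o)
E
```

```text
[ 0.42389624 -0.2859386   0.24553065] [ 0.27214091 -0.40033027 -0.3292222 ]
0.12 t0 [92, 68, 33, 30, 30, 34, 33, 32, 54, 88, 97, 100, 98, 88, 65, 29, 47, 60, 56]
0.12 t9 [97, 70, 33, 37, 35, 38, 35, 35, 33, 31, 93, 105, 99, 104, 56, 29, 53, 61, 63]
0.07 t0 [101, 96, 102, 107, 34, 30, 36, 34, 28, 100, 100, 94, 93, 94, 64, 26, 42, 58, 60]
0.07 t9 [107, 103, 110, 111, 62, 46, 39, 35, 36, 29, 83, 104, 103, 99, 78, 38, 40, 61, 62]
0 t0 [94, 76, 41, 32, 29, 30, 34, 30, 72, 91, 93, 92, 91, 83, 92, 41, 38, 53, 59]
0 t9 [100, 83, 49, 35, 30, 31, 35, 36, 34, 32, 82, 100, 98, 94, 82, 39, 39, 58, 65]
-0.08 t0 [85, 92, 48, 34, 29, 34, 34, 31, 26, 89, 90, 88, 88, 84, 101, 82, 52, 61, 61]
-0.08 t9 [92, 97, 53, 32, 35, 33, 29, 33, 31, 35, 30, 95, 97, 94, 93, 74, 55, 61, 65]
rack [64.6, 85.6]
jar [5.2, 2.5]
cyl [4.5, 2.9]
dish [6.4, 3.2]
sq [5.8, 3.0]
tongs [6.2, 2.7]
```

```bash
python3 -c "
from rig import job
print(job.sign_off())"
```

```text
the job is handed in; nothing more can be done
None
```

The round magnifying glass lies flat on the upper drawer's floor beside the slide box, and the drawer was pushed home to its hard stop. The bystanders I checked looked unmoved in the pictures, and the job was handed in at about 30 s.

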